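# Let a ratchet turntable back one notch

### The job

The still-life turntable with the ink bottle on it has been clicked one notch too far. With the fingertips only, tip its pawl up out of the teeth by its lever, right over until it stays back by itself; push the turntable gently back by exactly one notch (clockwise seen from above) by one of its upright pegs; then tip the pawl down again so that it sits fully in the gap one tooth along. Do not pinch or lift anything: the bottle rides along standing on the turntable, and the loupe, eraser and lead case round it stay where they are.

Things in the scene. Friction and masses are not known exactly. Their poses are not given: they have to be found in the camera images.
- stand: fixed dark steel base of the ratchet turntable, 245 mm over its wheel. Origin on the desk surface on the wheel's vertical axis; z up; -x is the pawl's side (towards the robot, give or take 0.5 rad). The pawl's bracket: a post 12 x 22 mm, 71 mm high, at x -122, y +70 mm, on a foot plate 12 mm high from x -165 to -80, y 39 to 101 mm.
- pawl_hinge (a point): middle of the pawl's level hinge shaft, at stand x -122, y +70, z 60 mm; the shaft runs along the stand's x from -162 to -94 mm. On the wheel side (x -104, 12 mm wide) the pawl's steel arm runs 70 mm from it to -y and its nose hangs into the teeth at y 0 to 12 mm; on the outside (x -150) is the finger lever.
- wheel_top (a point): centre of the wheel's flat top, z 40 mm. Wheel: dark steel disc, radius 114 mm, wooden centre, 10 saw teeth of light steel on its rim, 12 mm high, radius 92 to 114 mm; one notch = 36 degrees. With the pawl up it turns freely with slight friction (about 1 N at the pegs) and stays where it is left.
- wheel (a joint): angle of the wheel, rad, grows counter-clockwise seen from above. Starts between 0.03 and 0.13, pawl in a gap: the pawl blocks it at 0 against clockwise turning and leaves it free up to about 0.26, where a ramp begins to lift the pawl. One notch back is 0.628 less: there the pawl drops fully in when the wheel reads -0.628 to about -0.37.
- lug (a point): top centre of one of the wheel's five upright aluminium push pegs: 14 mm diameter, 45 mm tall (z 40 to 85 mm), 74 mm from the wheel's axis, 72 degrees apart. This one is at azimuth -72 degrees when the wheel reads 0 (azimuth from the stand's +x, counter-clockwise from above) and turns with the wheel.
- pawl (a joint): angle of the pawl, rad: 0 = nose fully down in a gap of the teeth, grows as the nose lifts; 1.22 = folded back against its stop. It swings easily (under 1 N at the lever) by its own weight only: left below about 0.75 it falls down, beyond about 0.95 it falls back and stays there.
- lever_tip (a point): centre of the smooth black crossbar (16 mm diameter, 26 mm long along stand x) at the end of the pawl's lever. Swings on a 58 mm radius about the hinge, in the plane stand x -150 mm. Pawl down: y 37, z 107 mm; at the top z 118; folded back: y 103, z 107. Push it level to the stand's +y to lift the pawl; from the other side to -y to tip it down.
- ink_bottle: loose square dark ink bottle, 42 x 42 x 66 mm, 0.11 kg, standing near the middle of the wheel; origin at the centre of its underside
- loupe: loose black round stand loupe, 47 mm across, 32 mm high, bystander on the desk; origin at the centre of its underside
- block_eraser: loose sleeved block eraser, 23 x 58 x 13 mm, bystander on the desk; origin at the centre of its underside
- lead_case: loose small flat two-tone plastic case, 60 x 102 x 19 mm, bystander on the desk; origin at the centre of its underside
Mind the look-alikes: they are no part of the job. What is shaped like the ink_bottle but purple is not meant.

How it is judged (in metres and radians):
On the way, in this order (a step that is already met when the one before it is completed fails the run):
1. the pawl is tipped up and back and stays there while the wheel is still in its first notch (value of joint pawl above 1 rad and value of joint wheel above -0.2 rad), for 0.2 s.
2. with the pawl up, the wheel is pushed back most of a notch (value of joint pawl above 0.7 rad and value of joint wheel below -0.25 rad), for 0.2 s.
At the end, for the whole second after the job is handed in: the pawl is fully down (within 0.06 rad) in the gap one notch back (wheel between -0.67 and -0.30 rad) and the wheel is at rest; the bottle stands upright on the turntable, within 35 mm of its middle; loupe, eraser and case within 25 mm of where they were (value of joint pawl below 0.06 rad and value of joint wheel between -0.67 and -0.3 rad and velocity of joint wheel between -0.05 and 0.05 rad/s and horizontal distance between ink_bottle and stand below 0.035 m and height (world z) of ink_bottle above 0.035 m and angle between ink_bottle's own z axis and vertical below 0.1 rad and linear speed of ink_bottle below 0.02 m/s and distance of each of loupe, block_eraser, lead_case from where it was at the start of the episode below 0.025 m); the robot touches nothing.
It fails at once if the wheel is turned back clearly more than one notch, or forward (value of joint wheel below -0.95 rad or value of joint wheel above 0.45 rad).
It fails at once if the bottle is lifted, tipped or pushed along the turntable (height (world z) of ink_bottle above 0.052 m or angle between ink_bottle's own z axis and vertical above 0.35 rad or horizontal distance between ink_bottle and stand above 0.035 m).
It fails at once if a bystander is lifted or shoved (distance of any of loupe, block_eraser, lead_case from where it was at the start of the episode above 0.025 m).
It fails at once if the wheel or the pawl is forced or squeezed with more than 25 N (contact force between the fingers and wheel above 25 N or contact force between the fingers and pawl above 25 N).
It also fails if it takes over 64 s, if anything falls off the work surface, if the arm or the gripper's body presses on something with over 40 N, if the wrist force passes 120 N, or if a joint passes its speed limit or range.

### The arm

A 7-joint arm with a two-finger parallel gripper is mounted at the origin on a cart in front of the work surface, level with it; the furniture and walls round the work are solid. World frame = base frame: x ahead of the robot, y to its left, z up, the work surface at z = 0. Lengths are in mm, angles in rad, forces in N, time in s.
With the tool pointing down it reaches from about 400 to 900 mm from the base axis. Payload 5.6 kg.
Tool frame: the origin (TCP) lies at the very end of the fingers, on their centre line; the grasp point (between the pads) lies env.grip_point_offset behind it (env.grip_point_offset is the distance from the TCP to the grasp point, in mm); z points along the fingers, y is the line along which they close (so a half turn about z gives the same grasp; the last joint's range is limited). The gripper opens to 92 mm and grips with 3 to 60 N. Pads are 20 mm wide; open, the fingers measure 128 mm over their backs; the gripper's body (75 mm by 189 mm) begins 69 mm behind the grasp point.
Start: joints at [-1.379, 0.468, -0.012, 1.603, 0.006, 1.071, -0.056], TCP at [151.263, 632.162, 214.592] pointing down, gripper open.
Joint ranges: [-2.53, 2.53], [-0.31, 2.02], [-1.57, 1.55], [0.28, 2.44], [-1.29, 4.43], [0.15, 1.84], [-2.92, 2.92]. Speed limits (rad/s): [2.57, 2.57, 3.14, 3.14, 3.14, 3.14, 3.14].

### API

Orientations are given as a rotation vector (axis times angle).
In Python, from rig import env gives the robot as it stands.
- The arm moves only by the tool play_rows, never from a script. Its argument "targets" is a list of rows, each an object with "travel": the shift along the tool's x, y, z in mm, a list of three; "angular": the turn, a rotation vector about the tool's x, y, z in rad, a list of three. In form: [{"travel": [dx, dy, dz], "angular": [wx, wy, wz]}, ...]. A call has 1 to 12 rows; each row shifts and turns the commanded pose from where the row before left it, along the tool's axes as they then stand; what a row does not reach is not made up. A row lasts 1/12 s, in which the tool goes at most 41.7 mm and 7.16 degrees, less where a joint would pass 70% of its speed; a pose out of reach is approached as far as the arm can. A call with a gripper value outside its range is refused whole. "grip" is the closure, from 0 (fully open) to 1 (shut), set as the call begins (left out, the last holds). The fingers move at their own pace and stop on an object; "newtons" is the grip in N (left out, the last holds). Time passes only in rows, so rows that do not move let the fingers close. It gives the time, the measured TCP pose, the force, the opening and the grip force at its end, in the units of the state.
- env.get_state(): the state, without advancing time (a new reading comes with each control period).
- env.grab_frame(name): name is "scene" or "top"; returns a dict with "color" (420x560x3 uint8, red, green, blue), "K" (3x3 intrinsics, pixels), "k1" (the pictures are not rectified: a ray, as slopes to the right and down, at radius r is drawn at 1 + k1 r^2 times it, then the intrinsics apply), "R" (3x3) and "t" (3): a world point X has camera coordinates R X + t. Camera axes: x right, y down, z forward; pixel columns grow to the right and rows downward; lengths in mm; the calibration is good to about 2 mm. A picture is of the moment at which its call begins. There is no depth.
- env.finish_job(): hands the job in; it is judged then, once.
The state is a dict: "clock": time; "qpos": joint angles; "joint_velocities": joint speeds; "tau": joint torques, N m; "tcp_pos": TCP position; "ee_rot": TCP orientation; "force": force on the tool from outside, world axes, zero at the start; "moment": the same for the moment, N m; "width": finger opening in mm; "grasp_force": force on a finger pad.
Only numpy, scipy, OpenCV 4.12 (cv2) and the standard library are available. Lean on these libraries where they do the work, as an engineer would, in place of code of your own. Each camera call takes 0.05 s, during which the arm holds its last target. There are 200 camera calls.

## Working session

There is one attempt and no reset: what is moved stays moved. The work goes in short steps, Python scripts to look and compute and a tool call to move; the robot and the scene stay as the last step left them, time stands still between calls to the robot, and variables do not carry over. Pictures are saved under pics/ and viewed, at most 10 in all, crops included, and the job is handed in when it is done.

Besides the shell and the picture viewer there is one more tool, called after "Call:" as a command line: name --argument value ..., lists and objects as JSON in quotes. play_rows: Moves the arm, as the interface text tells. Its arguments: {"type":"object","properties":{"targets":{"type":"array"},"grip":{"type":"number"},"newtons":{"type":"number"}},"required":["targets"]}

```bash
mkdir -p pics; ls; python3 - <<'E'
from rig import env
import cv2, numpy as np
s=env.get_state(); print(s)
print(env.grip_point_offset)
for n in("scene","top"):
    f=env.grab_frame(n); cv2.imwrite(f"pics/{n}0.png",f["color"][:,:,::-1])
    print(n,f["K"],f["k1"],np.round(f["R"],4).tolist(),f["t"], (-f["R"].T@f["t"]))
E
```

```text
pics
{'clock': 0.0, 'qpos': array([-1.37902627,  0.46840559, -0.01160427,  1.60361725,  0.005984  ,
        1.07140283, -0.05632096]), 'joint_velocities': array([-0.00042637,  0.00017319, -0.00062342,  0.00212312, -0.00017489,
        0.0006527 , -0.0004637 ]), 'tau': array([ 8.18699773e-04, -5.20571744e+01, -1.22985186e-02, -2.43755203e+01,
       -5.66961779e-02,  1.68911414e-02,  1.40522511e-04]), 'tcp_pos': array([151.12927799, 631.58270167, 213.62455523]), 'ee_rot': array([-3.68060167e-01, -3.11985510e+00,  2.82039377e-03]), 'force': array([-0.06756216,  0.46562069, -0.44430262]), 'moment': array([-0.00788341, -0.05234322, -0.00559112]), 'grasp_force': 0.0, 'width': 91.8882822279554}
18.700000000000003
scene [[450.23186125   0.         279.67333029]
 [  0.         450.23186125 215.31139781]
 [  0.           0.           1.        ]] -0.03935497780531703 [[0.8043, -0.594, -0.0154], [-0.4177, -0.5468, -0.7256], [0.4226, 0.5901, -0.6879]] [-418.01667151  296.23084125  808.55301736] [ 118.25490207 -563.42301338  764.7345402 ]
top [[431.15023218   0.         283.33792949]
 [  0.         431.15023218 217.47684113]
 [  0.           0.           1.        ]] 0.011022904850624812 [[-0.0185, -0.9997, -0.0127], [-0.9802, 0.0207, -0.1971], [0.1973, 0.0088, -0.9803]] [ 54.81986062 528.27191478 881.62871625] [344.90162066  36.14010145 969.0626355 ]
```

View pics/scene0.png

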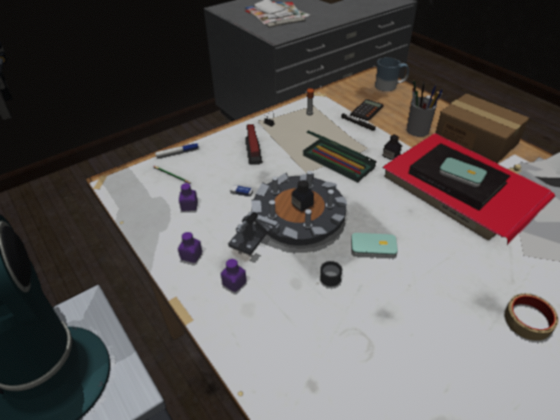

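View pics/top0.png

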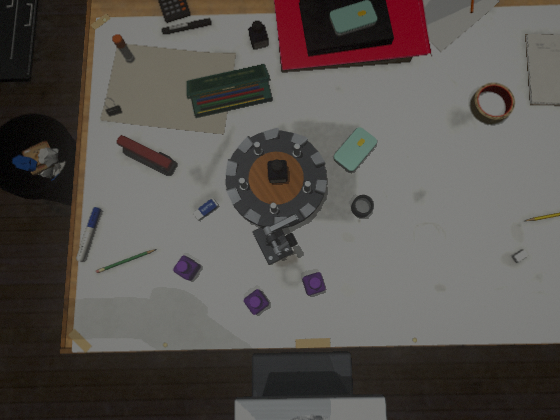

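The top view shows the turntable with its centre at about (276,180), the bracket and pawl at about (278,240), and the dark bottle at (278,172). The purple look-alikes at (187,267), (257,301) and (314,284) are not on the wheel, and a second dark bottle stands far off at (258,35). The one meant is on the wheel. I'll enlarge that area.

```bash
cat > h.py <<'E'
import numpy as np, cv2
from rig import env
def proj(f,X):
    c=np.atleast_2d(X)@f["R"].T+f["t"]; s=c[:,:2]/c[:,2:]
    s=s*(1+f["k1"]*(s**2).sum(1,keepdims=True)); K=f["K"]
    return s*[K[0,0],K[1,1]]+[K[0,2],K[1,2]]
def unproj(f,px,z):
    K=f["K"]; d=(np.array(px,float)-[K[0,2],K[1,2]])/[K[0,0],K[1,1]]; s=d.copy()
    for _ in range(10): s=d/(1+f["k1"]*(s**2).sum())
    r=f["R"].T@np.array([s[0],s[1],1]); C=-f["R"].T@f["t"]
    return C+r*(z-C[2])/r[2]
def crop(f,x0,y0,w,h,k,name,pts=None):
    im=cv2.resize(f["color"][y0:y0+h,x0:x0+w,::-1],None,fx=k,fy=k,interpolation=cv2.INTER_CUBIC)
    im=cv2.convertScaleAbs(im,alpha=1.6,beta=15)
    if pts is not None:
        for p in pts: cv2.circle(im,tuple(int(round(v)) for v in (np.array(p)+.5-[x0,y0])*k),3,(0,0,255),1)
    cv2.imwrite(name,im)
E
python3 - <<'E'
from h import *
f=env.grab_frame("top"); crop(f,190,120,200,150,4,"pics/topc.png")
print(unproj(f,(276,180),40))
E
```

```text
[617.71668531  59.29974738  40.        ]
```

View pics/topc.png

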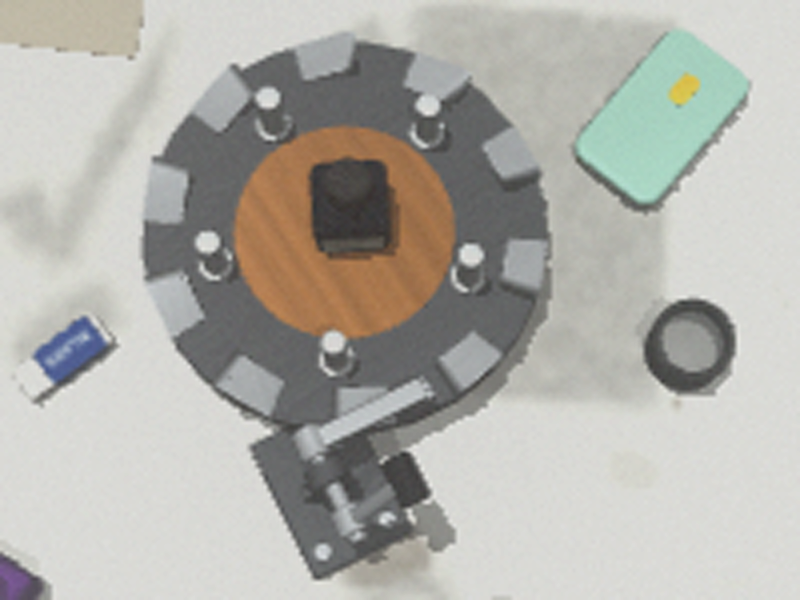

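The crop shows the peg tops at (267,97), (428,105), (471,255), (333,345) and (208,241). The black crossbar is at (405,478), the shaft runs from (308,437) to (348,522), and the arm tip is at (428,388). I'll fit the stand pose from these.

```bash
cat > fit.py <<'E'
from h import *
from scipy.optimize import least_squares
f=env.grab_frame("top")
c=lambda u,v:np.array([190+u/4,120+v/4])-.375
pegs=[c(267,97),c(428,105),c(471,255),c(333,345),c(208,241)]
def W(p,q):
    cs,sn=np.cos(p[2]),np.sin(p[2]); q=np.array(q,float)
    return np.array([p[0]+cs*q[0]-sn*q[1],p[1]+sn*q[0]+cs*q[1],q[2]])
def lug(p,k): 
    a=p[3]+np.deg2rad(-72+72*k); return W(p,[74*np.cos(a),74*np.sin(a),85])
# order found by nearest; features: crossbar, shaft, arm tip
feat=[(c(405,478),[-150,37,107]),(c(350,518),[-162,70,62]),(c(308,437),[-94,70,66]),(c(432,388),[-104,0,65])]
def res(p):
    r=[]
    P=np.array([proj(f,lug(p,k))[0] for k in range(5)])
    for g in pegs: r+=list(P[np.argmin(((P-g)**2).sum(1))]-g)
    for i,(g,q) in enumerate(feat): r+=list((proj(f,W(p,q))[0]-g)*(1 if i==0 else .5))
    return r
best=min((least_squares(res,[620,60,y,.08]) for y in (-.5,-.25,0,.25,.5)),key=lambda s:s.cost)
if __name__=="__main__":
    p=best.x; print(p,best.cost,np.round(res(p),2))
    print("lever",W(p,[-150,37,107]),"hinge",W(p,[-122,70,60]))
    for k in range(5): print(k,lug(p,k))
    pts=[lug(p,k) for k in range(5)]+[W(p,[x,37,107]) for x in(-137,-150,-163)]+[W(p,[-162,70,60]),W(p,[-94,70,60])]+[W(p,[114*np.cos(a),114*np.sin(a),40]) for a in np.arange(0,6.28,.3)]
    pts+=[W(p,[x,y,12]) for x in(-165,-80) for y in (39,101)]
    s=env.grab_frame("scene"); a=proj(s,pts); b=proj(f,pts)
    crop(s,220,160,120,105,5,"/tmp/s.png",a); crop(f,190,120,200,150,3,"/tmp/t.png",b)
    A,B=cv2.imread("/tmp/s.png"),cv2.imread("/tmp/t.png"); 
    o=np.zeros((A.shape[0],600,3),np.uint8)
    cv2.imwrite("pics/ov.png",A)
E
python3 fit.py
```

```text
[6.23849024e+02 6.00978548e+01 4.41392407e-01 1.13334875e-01] 6.622778257718203 [ 0.18 -0.03  0.04 -0.12  0.03 -0.13  0.02 -0.88 -0.25  0.09  0.02  0.52
  1.11  2.8  -0.72 -1.44 -0.48 -0.4 ]
lever [472.41901132  29.47186476 107.        ] hinge [483.63786554  71.2706364   60.        ]
0 [680.35619947  12.31774266  85.        ]
1 [686.75228853  99.07450563  85.        ]
2 [606.21820399 131.96686196  85.        ]
3 [550.04931342  65.53869315  85.        ]
4 [595.86911449  -8.4085293   85.        ]
```

View pics/ov.png

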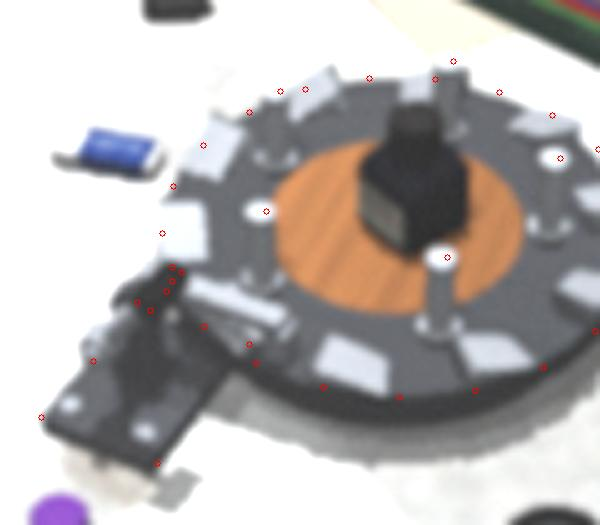

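```bash
sed -i 's/\[-162,70,62\]/[-150,70,66]/; s/\[-94,70,66\]/[-104,70,66]/' fit.py
cat >> fit.py <<'E'
    np.save("p.npy",p)
E
cat > go.py <<'E'
# python3 go.py x y z : tool-frame delta to stand-frame target
import sys; from h import *; from scipy.spatial.transform import Rotation as R
p=np.load("p.npy"); s=env.get_state(); T=R.from_rotvec(s["ee_rot"]); 
C=R.from_euler("z",p[2]); cur=C.inv().apply(s["tcp_pos"]-[p[0],p[1],0])
des=C*R.from_matrix(np.array([[0,1,0],[1,0,0],[0,0,-1.]]).T)
t=np.array(sys.argv[1:4],float)
print("cur stand",cur.round(1),"turn(tool)",(T.inv()*des).as_rotvec().round(3),"delta tool now",T.inv().apply(C.apply(t-cur)).round(1),"after turn",des.inv().apply(C.apply(t-cur)).round(1))
E
python3 fit.py; python3 go.py -150 -5 190
```

```text
[6.23735316e+02 6.01046042e+01 4.42604537e-01 1.12124063e-01] 1.0427419502408273 [ 0.18  0.02  0.04 -0.07  0.02 -0.08  0.02 -0.83 -0.25  0.14  0.1   0.56
 -0.13  0.17  0.34  0.66 -0.46 -0.38]
lever [472.34253693  29.29508375 107.        ] hinge [483.51071736  71.10742339  60.        ]
0 [680.24255413  12.32456649  85.        ]
1 [686.63852884  99.0813379   85.        ]
2 [606.10440094 131.97358807  85.        ]
3 [549.93559794  65.54534523  85.        ]
4 [595.75549647  -8.40181683  85.        ]
cur stand [-182.   719.2  214.4] turn(tool) [-0.     0.     0.893] delta tool now [-478.9 -544.2   24.6] after turn [-724.2   32.    24.4]
```

The fit is tight, with residuals under 1 px, and the heights and sizes are consistent. I'll close the fingers, turn, and travel to the lever side.

Call:
play_rows --grip 1 --newtons 10 --targets '[{"travel": [0, 0, 0], "angular": [0, 0, 0.112]}, {"travel": [0, 0, 0], "angular": [0, 0, 0.112]}, {"travel": [0, 0, 0], "angular": [0, 0, 0.112]}, {"travel": [0, 0, 0], "angular": [0, 0, 0.112]}, {"travel": [0, 0, 0], "angular": [0, 0, 0.112]}, {"travel": [0, 0, 0], "angular": [0, 0, 0.112]}, {"travel": [0, 0, 0], "angular": [0, 0, 0.112]}, {"travel": [0, 0, 0], "angular": [0, 0, 0.109]}, {"travel": [-20, 4, 0], "angular": [0, 0, 0]}, {"travel": [-36, 4, 0], "angular": [0, 0, 0]}, {"travel": [-36, 4, 0], "angular": [0, 0, 0]}, {"travel": [-36, 4, 0], "angular": [0, 0, 0]}]'

```text
clock: 1.35
tcp_pos: [220.9, 522.1, 214.4]
ee_rot: [1.678, 2.656, -0.0]
force: [0.5, -0.3, 0.0]
width: 14.2
grasp_force: 0.0
```

Call:
play_rows --targets '[{"travel": [-36, 4, 0], "angular": [0, 0, 0]}, {"travel": [-36, 4, 0], "angular": [0, 0, 0]}, {"travel": [-36, 4, 0], "angular": [0, 0, 0]}, {"travel": [-36, 4, 0], "angular": [0, 0, 0]}, {"travel": [-36, 0, 0], "angular": [0, 0, 0]}, {"travel": [-36, 0, 0], "angular": [0, 0, 0]}, {"travel": [-36, 0, 0], "angular": [0, 0, 0]}, {"travel": [-36, 0, 0], "angular": [0, 0, 0]}, {"travel": [-36, 0, 0], "angular": [0, 0, 0]}, {"travel": [-36, 0, 0], "angular": [0, 0, 0]}, {"travel": [-36, 0, 0], "angular": [0, 0, 0]}, {"travel": [-36, 0, 0], "angular": [0, 0, 0]}]'

```text
clock: 2.35
tcp_pos: [420.7, 138.3, 215.0]
ee_rot: [1.679, 2.655, 0.002]
force: [0.6, 0.7, -0.0]
width: 0.6
grasp_force: 0.0
```

Call:
play_rows --targets '[{"travel": [-36, 0, 0], "angular": [0, 0, 0]}, {"travel": [-36, 0, 0], "angular": [0, 0, 0]}, {"travel": [-36, 0, 0], "angular": [0, 0, 0]}, {"travel": [-36, 0, 0], "angular": [0, 0, 0]}, {"travel": [-20, 0, 0], "angular": [0, 0, 0]}, {"travel": [0, 0, 0], "angular": [0, 0, 0]}, {"travel": [0, 0, 0], "angular": [0, 0, 0]}]'

```text
clock: 2.93
tcp_pos: [490.5, -9.1, 214.5]
ee_rot: [-1.683, -2.653, 0.0]
force: [0.3, 0.7, -1.0]
width: 0.5
grasp_force: 0.0
```

```bash
python3 go.py -150 -5 92; python3 - <<'E'
from h import *
f=env.grab_frame("scene"); crop(f,180,100,200,150,4,"pics/s1.png")
s=env.get_state(); print(s["clock"],s["width"],s["qpos"].round(2))
E
```

```text
cur stand [-150.    -5.5  214.5] turn(tool) [-0.     0.    -0.002] delta tool now [5.000e-01 1.000e-01 1.225e+02] after turn [  0.5   0.  122.5]
2.9833 0.638086602375169 [-0.6   0.21  0.63  2.02 -0.15  0.96  0.55]
```

View pics/s1.png

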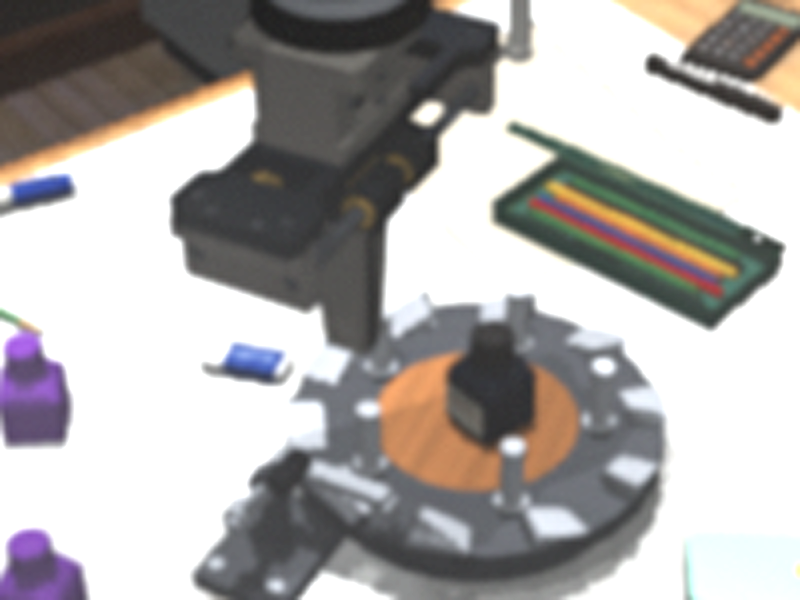

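The closed fingers hang above the turntable at about (350,330), and the lever bar is at about (285,468). Next I'll lower them beside the lever and push it to stand +y, which is tool +x.

Call:
play_rows --targets '[{"travel": [0, 0, 25], "angular": [0, 0, 0]}, {"travel": [0, 0, 35], "angular": [0, 0, 0]}, {"travel": [0, 0, 35], "angular": [0, 0, 0]}, {"travel": [0, 0, 20], "angular": [0, 0, 0]}, {"travel": [0, 0, 7], "angular": [0, 0, 0]}, {"travel": [5, 0, 0], "angular": [0, 0, 0]}, {"travel": [5, 0, 0], "angular": [0, 0, 0]}, {"travel": [5, 0, 0], "angular": [0, 0, 0]}, {"travel": [4, 0, 0], "angular": [0, 0, 0]}, {"travel": [4, 0, 0], "angular": [0, 0, 0]}, {"travel": [4, 0, 0], "angular": [0, 0, 0]}, {"travel": [4, 0, 0], "angular": [0, 0, 0]}]'

```text
clock: 3.98
tcp_pos: [477.7, 20.1, 93.3]
ee_rot: [1.678, 2.654, 0.002]
force: [0.5, -0.5, 0.3]
width: 0.6
grasp_force: 0.5
```

Call:
play_rows --targets '[{"travel": [4, 0, 0], "angular": [0, 0, 0]}, {"travel": [4, 0, 0], "angular": [0, 0, 0]}, {"travel": [4, 0, 0], "angular": [0, 0, 0]}, {"travel": [4, 0, 0], "angular": [0, 0, 0]}, {"travel": [4, 0, 0], "angular": [0, 0, 0]}, {"travel": [4, 0, 0], "angular": [0, 0, 0]}, {"travel": [4, 0, 0], "angular": [0, 0, 0]}, {"travel": [4, 0, 0], "angular": [0, 0, 0]}, {"travel": [4, 0, 0], "angular": [0, 0, 0]}, {"travel": [4, 0, 0], "angular": [0, 0, 0]}, {"travel": [3, 0, 0], "angular": [0, 0, 0]}, {"travel": [0, 0, 0], "angular": [0, 0, 0]}]'

```text
clock: 4.98
tcp_pos: [458.4, 59.4, 92.5]
ee_rot: [-1.678, -2.656, -0.0]
force: [0.3, 0.6, 0.2]
width: -0.1
grasp_force: 0.0
```

```bash
python3 go.py -150 80 92
```

```text
cur stand [-149.8   70.2   92.5] turn(tool) [-0.    -0.     0.001] delta tool now [ 9.8 -0.2  0.5] after turn [ 9.8 -0.2  0.5]
```

Call:
play_rows --targets '[{"travel": [4, 0, 0], "angular": [0, 0, 0]}, {"travel": [4, 0, 0], "angular": [0, 0, 0]}, {"travel": [2, 0, 0], "angular": [0, 0, 0]}, {"travel": [0, 0, 0], "angular": [0, 0, 0]}, {"travel": [0, 0, 0], "angular": [0, 0, 0]}, {"travel": [0, 0, 0], "angular": [0, 0, 0]}, {"travel": [-5, 0, 0], "angular": [0, 0, 0]}, {"travel": [0, 0, -20], "angular": [0, 0, 0]}, {"travel": [0, 0, -35], "angular": [0, 0, 0]}, {"travel": [0, 0, -35], "angular": [0, 0, 0]}, {"travel": [0, 0, -20], "angular": [0, 0, 0]}, {"travel": [0, 0, 0], "angular": [0, 0, 0]}]'

```text
clock: 5.98
tcp_pos: [459.6, 63.1, 206.6]
ee_rot: [1.678, 2.651, 0.011]
force: [0.7, -0.1, -0.7]
width: 0.4
grasp_force: 0.0
```

```bash
python3 - <<'E'
from h import *
f=env.grab_frame("scene"); crop(f,180,100,200,150,4,"pics/s2.png")
E
python3 go.py 73 45 200
```

```text
cur stand [-148.3   73.7  204.5] turn(tool) [ 0.005 -0.     0.   ] delta tool now [-28.7 221.3   5.6] after turn [-28.7 221.3   4.5]
```

View pics/s2.png

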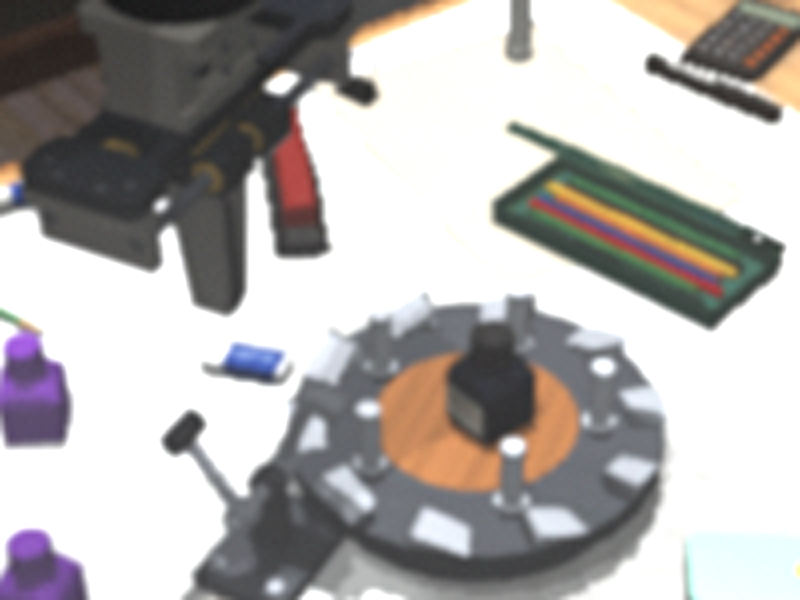

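The pawl is folded back, with the bar at (185,432), and the wheel and bottle are unmoved. Next I'll go to peg 1 at stand (73,8) from its counter-clockwise side.

Call:
play_rows --targets '[{"travel": [-4, 30, 0], "angular": [0, 0, 0]}, {"travel": [-5, 38, 0], "angular": [0, 0, 0]}, {"travel": [-5, 38, 0], "angular": [0, 0, 0]}, {"travel": [-5, 38, 0], "angular": [0, 0, 0]}, {"travel": [-5, 38, 0], "angular": [0, 0, 0]}, {"travel": [-5, 30, 0], "angular": [0, 0, 0]}, {"travel": [0, 10, 0], "angular": [0, 0, 0]}, {"travel": [0, 0, 0], "angular": [0, 0, 0]}, {"travel": [0, 0, 0], "angular": [0, 0, 0]}]'

```text
clock: 6.78
tcp_pos: [668.6, 131.1, 200.1]
ee_rot: [-1.679, -2.653, 0.005]
force: [-0.7, -1.4, -0.9]
width: 0.6
grasp_force: 0.0
```

```bash
python3 go.py 73 45 60; python3 - <<'E'
from h import *
f=env.grab_frame("scene"); crop(f,180,100,200,150,4,"pics/s3.png")
E
```

```text
cur stand [ 71.   45.  200.1] turn(tool) [-0.004 -0.    -0.   ] delta tool now [  0.    2.6 140.1] after turn [  0.    2.  140.1]
```

View pics/s3.png

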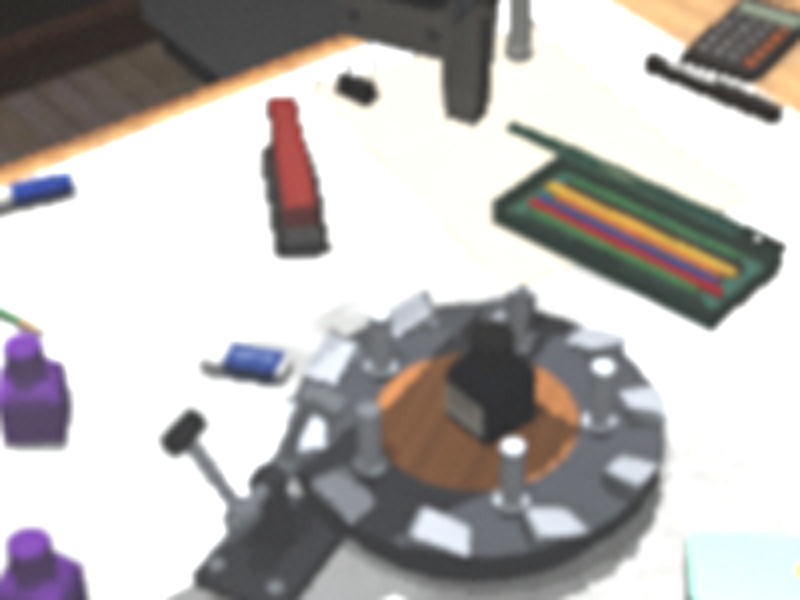

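The wheel and bottle are as before, the pawl is still back with the bar at (185,432), and the fingers show at (468,110). I'll descend 138 mm and push towards -y, which is tool -x.

Call:
play_rows --targets '[{"travel": [0, 2, 30], "angular": [0, 0, 0]}, {"travel": [0, 0, 38], "angular": [0, 0, 0]}, {"travel": [0, 0, 38], "angular": [0, 0, 0]}, {"travel": [0, 0, 22], "angular": [0, 0, 0]}, {"travel": [0, 0, 10], "angular": [0, 0, 0]}, {"travel": [-5, 0, 0], "angular": [0, 0, 0]}, {"travel": [-5, 0, 0], "angular": [0, 0, 0]}, {"travel": [-3, 0, 0], "angular": [0, 0, 0]}, {"travel": [-2, 0, 0], "angular": [0, 0, 0]}, {"travel": [-2, 0, 0], "angular": [0, 0, 0]}, {"travel": [-2, 0, 0], "angular": [0, 0, 0]}, {"travel": [-2, 0, 0], "angular": [0, 0, 0]}]'

```text
clock: 7.83
tcp_pos: [680.9, 114.6, 65.4]
ee_rot: [1.678, 2.655, 0.003]
force: [-0.4, 1.5, 0.6]
width: 0.9
grasp_force: 0.6
```

Call:
play_rows --targets '[{"travel": [-2, 0, 0], "angular": [0, 0, 0]}, {"travel": [-2, 0, 0], "angular": [0, 0, 0]}, {"travel": [-2, 0, 0], "angular": [0, 0, 0]}, {"travel": [-2, 0, 0], "angular": [0, 0, 0]}, {"travel": [-2, 0, 0], "angular": [0, 0, 0]}, {"travel": [-2, 0, 0], "angular": [0, 0, 0]}, {"travel": [-2, 0, 0], "angular": [0, 0, 0]}, {"travel": [-2, 0, 0], "angular": [0, 0, 0]}, {"travel": [-2, 0, 0], "angular": [0, 0, 0]}, {"travel": [-2, 0, 0], "angular": [0, 0, 0]}, {"travel": [-2, 0, 0], "angular": [0, 0, 0]}, {"travel": [-2, 0, 0], "angular": [0, 0, 0]}]'

```text
clock: 8.83
tcp_pos: [690.4, 91.9, 64.4]
ee_rot: [-1.679, -2.654, 0.001]
force: [-1.0, 0.6, -0.5]
width: 0.4
grasp_force: 0.6
```

```bash
python3 go.py 73 -18 60; python3 - <<'E'
from h import *
f=env.grab_frame("scene"); crop(f,180,100,200,150,4,"pics/s4.png")
E
```

```text
cur stand [73.8  0.2 64.4] turn(tool) [-0.001 -0.     0.   ] delta tool now [-18.2  -0.8   4.4] after turn [-18.2  -0.8   4.4]
```

View pics/s4.png

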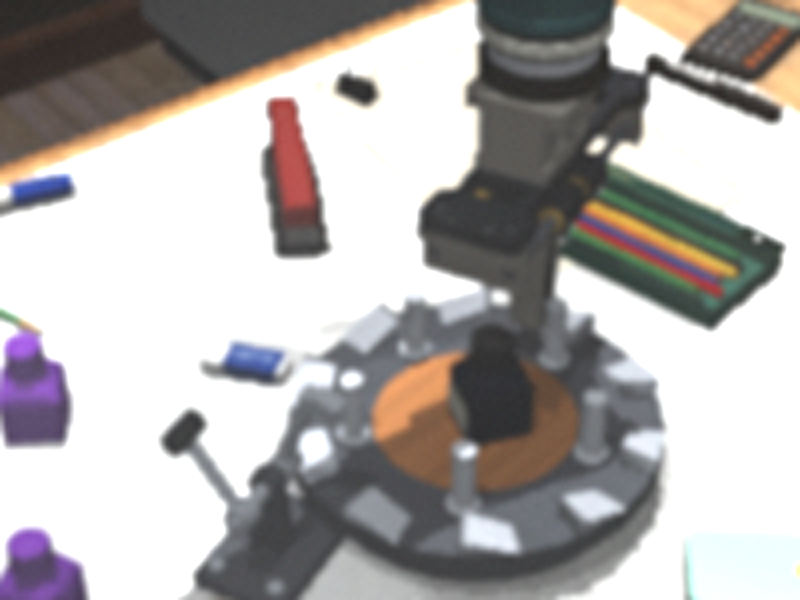

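The wheel is turning with the finger against the peg at (555,320), and the bottle is riding along. I'll push 18 mm more, back off and rise.

Call:
play_rows --targets '[{"travel": [-2, 0, 0], "angular": [0, 0, 0]}, {"travel": [-2, 0, 0], "angular": [0, 0, 0]}, {"travel": [-2, 0, 0], "angular": [0, 0, 0]}, {"travel": [-2, 0, 0], "angular": [0, 0, 0]}, {"travel": [-2, 0, 0], "angular": [0, 0, 0]}, {"travel": [-2, 0, 0], "angular": [0, 0, 0]}, {"travel": [-2, 0, 0], "angular": [0, 0, 0]}, {"travel": [-2, 0, 0], "angular": [0, 0, 0]}, {"travel": [-1, 0, 0], "angular": [0, 0, 0]}, {"travel": [-1, 0, 0], "angular": [0, 0, 0]}, {"travel": [0, 0, 0], "angular": [0, 0, 0]}, {"travel": [0, 0, 0], "angular": [0, 0, 0]}]'

```text
clock: 9.88
tcp_pos: [698.8, 75.8, 64.7]
ee_rot: [1.679, 2.654, 0.0]
force: [-0.6, 0.7, 0.3]
width: 0.4
grasp_force: 0.1
```

Call:
play_rows --targets '[{"travel": [0, 0, 0], "angular": [0, 0, 0]}, {"travel": [4, 0, 0], "angular": [0, 0, 0]}, {"travel": [4, 0, 0], "angular": [0, 0, 0]}, {"travel": [0, 0, -20], "angular": [0, 0, 0]}, {"travel": [0, 0, -36], "angular": [0, 0, 0]}, {"travel": [0, 0, -36], "angular": [0, 0, 0]}, {"travel": [0, 0, -36], "angular": [0, 0, 0]}, {"travel": [0, 0, -10], "angular": [0, 0, 0]}, {"travel": [0, 0, 0], "angular": [0, 0, 0]}, {"travel": [0, 0, 0], "angular": [0, 0, 0]}]'

```text
clock: 10.72
tcp_pos: [694.7, 83.8, 202.4]
ee_rot: [-1.678, -2.656, -0.001]
force: [0.3, -0.1, -0.4]
width: 0.4
grasp_force: 0.0
```

```bash
python3 go.py -150 145 200; cat > wh.py <<'E'
from fit import *
p=np.load("p.npy"); s=env.grab_frame("scene")
if __name__=="__main__":
    for w in (-.3,-.5,-.63): print(w,[ ((proj(s,lug([*p[:3],w],k))[0]+.5-[180,100])*4).round(0).tolist() for k in range(5)])
    crop(s,180,100,200,150,4,"pics/s5.png",[proj(s,lug([*p[:3],-.5],k))[0] for k in range(5)])
E
python3 wh.py
```

```text
cur stand [ 74.3  -9.  202.4] turn(tool) [ 0.    -0.     0.001] delta tool now [ 154.2 -224.2    2.4] after turn [ 154.  -224.3    2.4]
-0.3 [[598.0, 400.0], [565.0, 306.0], [423.0, 293.0], [355.0, 376.0], [463.0, 448.0]]
-0.5 [[586.0, 414.0], [582.0, 317.0], [445.0, 287.0], [354.0, 360.0], [437.0, 443.0]]
-0.63 [[575.0, 423.0], [591.0, 326.0], [461.0, 285.0], [356.0, 349.0], [422.0, 439.0]]
```

View pics/s5.png

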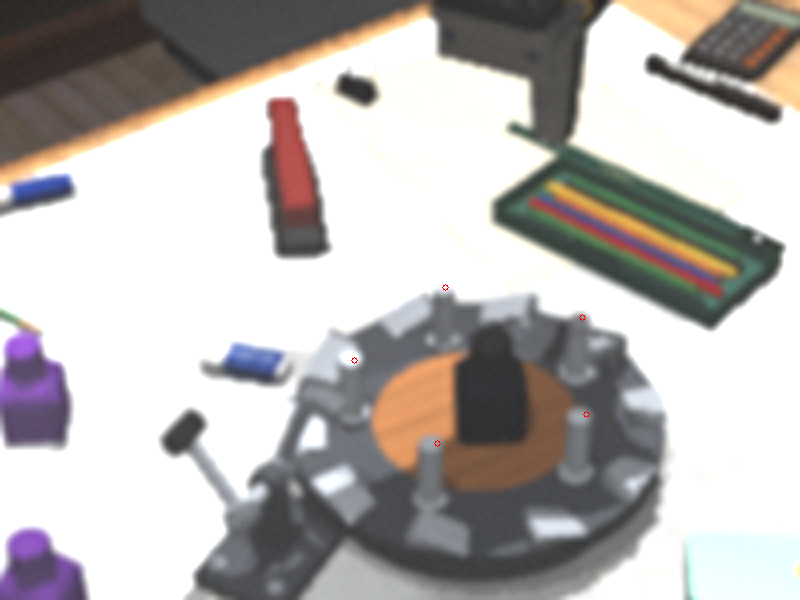

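The pegs match a wheel angle of about -0.5 (predicted dots within the known 1 px offset), the pawl is still back, and the bottle is centred. Next I'll go to the far side of the lever and tip the pawl down.

Call:
play_rows --targets '[{"travel": [16, -24, 0], "angular": [0, 0, 0]}, {"travel": [21, -30, 0], "angular": [0, 0, 0]}, {"travel": [21, -30, 0], "angular": [0, 0, 0]}, {"travel": [21, -30, 0], "angular": [0, 0, 0]}, {"travel": [21, -30, 0], "angular": [0, 0, 0]}, {"travel": [21, -30, 0], "angular": [0, 0, 0]}, {"travel": [21, -30, 0], "angular": [0, 0, 0]}, {"travel": [12, -20, 0], "angular": [0, 0, 0]}, {"travel": [0, 0, 0], "angular": [0, 0, 0]}, {"travel": [0, 0, 0], "angular": [0, 0, 0]}]'

```text
clock: 11.65
tcp_pos: [425.2, 126.8, 201.7]
ee_rot: [-1.676, -2.656, 0.002]
force: [1.6, 0.3, 0.6]
width: 0.4
grasp_force: 0.0
```

```bash
python3 go.py -150 145 92
```

```text
cur stand [-150.9  145.3  201.7] turn(tool) [-0.002 -0.001  0.002] delta tool now [ -0.3   1.1 109.7] after turn [ -0.3   0.9 109.7]
```

Call:
play_rows --targets '[{"travel": [0, 1, 25], "angular": [0, 0, 0]}, {"travel": [0, 0, 35], "angular": [0, 0, 0]}, {"travel": [0, 0, 32], "angular": [0, 0, 0]}, {"travel": [0, 0, 15], "angular": [0, 0, 0]}, {"travel": [0, 0, 3], "angular": [0, 0, 0]}, {"travel": [-6, 0, 0], "angular": [0, 0, 0]}, {"travel": [-6, 0, 0], "angular": [0, 0, 0]}, {"travel": [-6, 0, 0], "angular": [0, 0, 0]}, {"travel": [-4, 0, 0], "angular": [0, 0, 0]}, {"travel": [-4, 0, 0], "angular": [0, 0, 0]}, {"travel": [-4, 0, 0], "angular": [0, 0, 0]}, {"travel": [-4, 0, 0], "angular": [0, 0, 0]}]'

```text
clock: 12.65
tcp_pos: [442.5, 95.9, 93.1]
ee_rot: [1.679, 2.655, 0.002]
force: [-0.4, 0.2, 0.8]
width: 0.8
grasp_force: 0.1
```

Call:
play_rows --targets '[{"travel": [-4, 0, 0], "angular": [0, 0, 0]}, {"travel": [-4, 0, 0], "angular": [0, 0, 0]}, {"travel": [-4, 0, 0], "angular": [0, 0, 0]}, {"travel": [-4, 0, 0], "angular": [0, 0, 0]}, {"travel": [-4, 0, 0], "angular": [0, 0, 0]}, {"travel": [-4, 0, 0], "angular": [0, 0, 0]}, {"travel": [-4, 0, 0], "angular": [0, 0, 0]}, {"travel": [-4, 0, 0], "angular": [0, 0, 0]}, {"travel": [0, 0, 0], "angular": [0, 0, 0]}, {"travel": [0, 0, 0], "angular": [0, 0, 0]}, {"travel": [0, 0, 0], "angular": [0, 0, 0]}, {"travel": [0, 0, 0], "angular": [0, 0, 0]}]'

```text
clock: 13.65
tcp_pos: [455.7, 67.4, 92.6]
ee_rot: [-1.679, -2.655, -0.0]
force: [0.5, 0.2, -0.4]
width: 0.3
grasp_force: 0.0
```

Call:
play_rows --targets '[{"travel": [5, 0, 0], "angular": [0, 0, 0]}, {"travel": [0, 0, -20], "angular": [0, 0, 0]}, {"travel": [0, 0, -35], "angular": [0, 0, 0]}, {"travel": [0, 0, -35], "angular": [0, 0, 0]}, {"travel": [20, 0, -15], "angular": [0, 0, 0]}, {"travel": [36, 0, 0], "angular": [0, 0, 0]}, {"travel": [36, 0, 0], "angular": [0, 0, 0]}, {"travel": [20, 0, 0], "angular": [0, 0, 0]}, {"travel": [0, 0, 0], "angular": [0, 0, 0]}, {"travel": [0, 0, 0], "angular": [0, 0, 0]}, {"travel": [0, 0, 0], "angular": [0, 0, 0]}]'

```text
clock: 14.57
tcp_pos: [405.8, 172.3, 197.6]
ee_rot: [1.68, 2.655, -0.0]
force: [0.5, -1.2, 0.3]
width: 0.5
grasp_force: 0.0
```

```bash
python3 go.py -150 145 92; python3 - <<'E'
from h import *
p=np.load("p.npy")
from fit import W
f=env.grab_frame("scene"); t=env.grab_frame("top")
crop(f,200,150,160,130,3,"/tmp/a.png",[proj(f,W(p,[-150,37,107]))[0]]); crop(t,210,130,130,130,3,"/tmp/b.png",[proj(t,W(p,[-150,37,107]))[0]])
cv2.imwrite("pics/end.png",np.hstack([cv2.imread("/tmp/a.png")[:390,:400],cv2.imread("/tmp/b.png")]))
E
```

```text
cur stand [-148.9  194.7  197.6] turn(tool) [ 0.  0. -0.] delta tool now [-49.7  -1.1 105.6] after turn [-49.7  -1.1 105.6]
```

View pics/end.png

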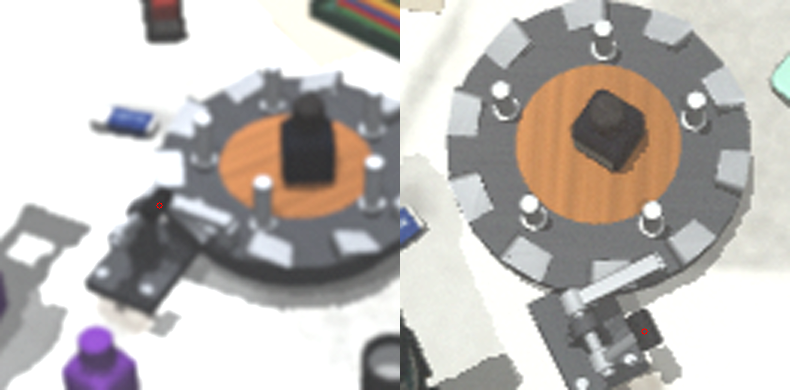

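```bash
python3 - <<'E'
from fit import *
p=np.load("p.npy"); t=env.grab_frame("top")
for g in [(603,30),(695,100),(652,210),(530,205),(501,92)]:
    X=unproj(t,np.array([210+(g[0]-400)/3,130+g[1]/3])-.33,85)[:2]-p[:2]
    a=np.arctan2(X[1],X[0])-p[2]; print(np.hypot(*X).round(1), [(np.round(((a-np.deg2rad(72*k)+np.pi)%(2*np.pi))-np.pi,3)) for k in range(5) if abs(((a-np.deg2rad(72*k)+.5+np.pi)%(2*np.pi))-np.pi)<.5])
A=cv2.imread("pics/top0.png")[:,:,::-1].astype(np.float32).mean(2); B=t["color"].astype(np.float32).mean(2)
for n,(x,y,w,h) in dict(bar=(284,231,16,18),bracket=(255,225,30,40),loupe=(345,190,35,35),eraser=(190,195,32,28),case=(330,122,52,52)).items():
    print(n,cv2.phaseCorrelate(A[y:y+h,x:x+w].copy(),B[y:y+h,x:x+w].copy()),np.abs(A-B)[y:y+h,x:x+w].mean())
E
```

```text
71.8 [np.float64(-0.529)]
73.1 [np.float64(-0.521)]
73.9 [np.float64(-0.523)]
74.5 [np.float64(-0.501)]
72.6 [np.float64(-0.498)]
bar ((-0.03236244884271322, 0.0694090132612235), 0.9869980091849963) 15.449075
bracket ((-0.037959596095523906, 0.04865759159124039), 1.0119240659475326) 14.447777
loupe ((-0.0021328296161584603, 0.0563555407093439), 0.996658644558471) 22.251429
eraser ((0.6847575592283714, -0.8183073021450085), 0.4590244948863983) 24.42336
case ((0.033032854722538474, 0.016310031647915224), 0.9864509440089777) 24.866493
```

The bar is back at its original place within 0.1 px, the wheel reads about -0.51, and the loupe and case have not moved. The eraser's correlation was weak because the arm's shadow falls there, but nothing touched it. I'll hand in.

```bash
python3 -c "
from rig import env
print(env.finish_job())"
```

```text
the job is handed in; nothing more can be done
None
```

The turntable is back one notch (wheel at about -0.51 rad) with the pawl down in its gap and the bottle standing near the middle. The job is handed in; no verdict came back.

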